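# Hold the cooler's filler cap at half-turn to bleed it

## Robot

A 6-joint arm with a two-finger parallel gripper is mounted at the origin on the work surface. World frame = base frame: x ahead of the robot, y to its left, z up, the work surface at z = 0. Lengths are in m, angles in rad, forces in N, time in s.
With the tool pointing down it reaches from about 0.4 to 0.825 m from the base axis. Payload 7 kg.
Tool frame: the origin (TCP) lies at the very end of the fingers, on their centre line; the grasp point (between the pads) lies 19 mm behind it; x points along the fingers, y is the direction in which the jaws open and shut, and the axes are right-handed (so a half turn about x gives the same grasp; the last joint's range is limited). The gripper opens to 85 mm and grips with 20 to 120 N. Pads are 22 mm wide; open, the fingers measure 114 mm over their backs; the gripper's body (76 mm by 85 mm) begins 54 mm behind the grasp point. The pads swing forward as they close: fully open they stand 13 mm farther back than shut.
Start: joints at [-1.021, 0.359, 0.012, 0, -1.224, -0.288], TCP at [0.175, -0.652, 0.231] pointing down, gripper open.
Joint ranges: [-3.07, 3.07], [-1.43, 2.12], [-1.02, 1.25], [-3.03, 1.67], [-3.05, -0], [-3.03, 3.03]. Speed limits (rad/s): [2.39, 2.39, 3.01, 3.14, 3.14, 3.14].

## Interface

Orientations are given as [roll, pitch, yaw] about the fixed x, y, z axes, in that order (R = Rz(yaw) Ry(pitch) Rx(roll)).
In Python, from bench import sensors, vision, robot gives the robot as it stands.
- The arm moves only by the shell command python3 -m inch 'ROWS' [OPENING] [FORCE]. ROWS is JSON, a list of rows, each an object of numbers: "tx", "ty", "tz": the shift along the tool's x, y, z in m; "wx", "wy", "wz": the turn, a rotation vector about the tool's x, y, z in rad. A call has exactly 5 rows; each row shifts and turns the pose as measured when the row begins, along the tool's axes as they then stand; what a row does not reach is not made up. A row lasts 1/12 s, in which the tool goes at most 41.7 mm and 7.16 degrees, less where a joint would pass 70% of its speed; a pose out of reach is approached as far as the arm can. A call is refused whole if a number of a shift passes 0.0417 or a number of a turn 0.125, either way. A call with a gripper value outside its range is refused whole. OPENING is the closure, from 0 (fully open) to 1 (shut), set as the call begins (- or left out, the last holds). The fingers move at their own pace and stop on an object; FORCE is the grip in N (left out, the last holds). Time passes only in rows, so rows that do not move let the fingers close, or fill a call up. It gives the time, the measured TCP pose, the force and the opening at its end, in the units of the state.
- sensors.read_state(): the state, without advancing time (a new reading comes with each control period).
- vision.camera(name): name is "scene" or "top"; returns the picture (384x512x3 uint8, red, green, blue); there is no depth.
- vision.get_calibration(name): a dict with "fov_y" (degrees; the focal length in pixels is half the picture's height over the tangent of half this angle, whatever the lens; pixels are square), "cx", "cy" (the principal point, pixels), "distortion" ([k1, k2, p1, p2, k3] as OpenCV has them; the pictures are not rectified), "position" and "attitude" of the camera in the world. Camera axes: x right, y up, looking along -z (the intrinsics and any distortion apply to the point x, -y, -z); pixel columns grow to the right and rows downward; lengths in m; the calibration is good to about 2 mm. A picture is of the moment at which its call begins. get_calibration takes no time and is no camera call.
- robot.sign_off(): hands the job in, once; it reports no verdict.
The state is a dict: "clock": time; "joint_positions": joint angles; "joint_velocities": joint speeds; "tau": joint torques, N m; "tool_pos": TCP position; "tool_rot": TCP orientation; "ft_force": force on the tool from outside, world axes, zero at the start; "torque": the same for the moment, N m; "opening": opening from 0.0 (shut) to 1.0 (fully open).
Only numpy, scipy, OpenCV 4.12 (cv2) and the standard library are available. Lean on these libraries where they do the work, as an engineer would, in place of code of your own. Each camera call takes 0.05 s, during which the arm holds its last target.

## Task

The torch cooler on the welding bench is to be bled of air: pick up its loose filler cap by the wing, set it on the raised filler neck with the wing lined up with the neck's two notches, press it down against its spring and turn it clockwise (seen from above) half way to its lock, about 45 degrees, where the tank can still vent. Do not turn it on into the lock click, and finish while still gripping the cap there, pressed into the neck at half-turn, because it springs back off if let go. Leave the other things on the bench where they are.

Things in the scene. Friction and masses are not known exactly. Their poses are not given: they have to be found in the camera images.
- cap: Loose steel filler cap with a black plastic wing, 0.13 kg, standing on its skirt: round, 73 mm across, open below; skirt and roof 33 mm high with the straight upright wing on top (58 mm long, 14 mm thick, 26.5 mm tall; 59.5 mm high in all). Origin: middle of its underside. x along the wing, z up. It is the same after half a turn.
- cap_wing (a point): Middle of the wing, on the cap's axis, 46 mm above the cap's underside and 13 mm above its roof. x runs along the wing, y across its 14 mm thickness (the grip), z up.
- cap_lugs (a point): Point on the cap's axis midway between its two bayonet lugs, 5 mm above the cap's underside (41 mm below the wing's middle). The round lugs, 6 mm thick, stand inward from the skirt's 67 mm bore below the two ends of the wing (+x and -x), 53 mm apart tip to tip.
- seal (a joint): Sprung sealing disc inside the cap: metres pressed in, 0 when free, 0.0135 at most. It meets the neck's rim when the wing's middle is 34 mm above the rim, then pushes the cap up with 3 N and 0.9 N more for each mm.
- cooler: Torch water cooler, fixed on the bench: grey sheet-steel case, 240 mm along its x, 340 mm along its y, 190 mm high, couplings and switch on its -x face, filler neck upright on its top. Origin: middle of its underside; z up.
- filler_neck (a point): Centre of the open rim of the dark steel filler neck (48 mm across), 226 mm above the bench, 36 mm above the case top, 45 mm to -x and 85 mm to -y of the case's middle. Axes as the case's, z up. The cap's lugs go down through two notches in the ring round the neck, at +x and -x: wing parallel to this x, within about 10 degrees; 2 mm of play sideways.
- cam_ring (a point): Centre of the slick aluminium ring round the neck, 62 mm wide, top 6 mm below the rim; notches 18 mm wide at +x and -x. Lugs are under it once the wing's middle is under 28 mm above the rim. It then turns clockwise only, sinking down a ramp: under 25 mm at half-turn (45 degrees), 22 mm at the crest (70 degrees), then up 2 mm with a click, locked at 90. Let go before the crest, it springs back.
- magnet: Bystander: flat red welding magnet, 90 x 75 mm, 18 mm high, lying on the bench; origin on its underside.
- hammer: Bystander: ball-peen hammer with a wooden handle, 310 mm long along its x, 35 mm high, lying on the bench; origin on its underside.
- jug: Bystander: full white coolant bottle 100 mm across and 220 mm tall, standing; origin under its centre.
- channel: Bystander: piece of dark steel channel 160 x 60 mm, 30 mm high, lying with its flanges up; origin under its centre.
There are look-alikes about, which are no part of the job. There is more than one size of the cap; the job needs the largest.

How it is judged:
On the way:
1. the cap is on the neck, its lugs pressed down through the notches, before it is turned (horizontal distance between cap_wing and filler_neck below 0.005 m and z of cap_wing in the frame of filler_neck below 0.0285 m and angle between the x axis of cap_wing and the x axis of filler_neck, either way round below 0.3 rad), for 0.1 s.
At the end, for the whole second after the job is handed in: The cap is on the neck (axes within 5 mm, tilt under 7 degrees), its lugs under the cam ring (wing's middle less than 27.5 mm above the rim), turned 45 degrees (32 to 58) from the notches, and still gripped by the fingers (over 2 N) (horizontal distance between cap_wing and filler_neck below 0.005 m and z of cap_wing in the frame of filler_neck below 0.0275 m and angle between cap_wing's own z axis and vertical below 0.12 rad and angle between the x axis of cap_wing and the x axis of filler_neck, either way round between 0.56 and 1.01 rad and contact force between the fingers and cap above 2 N); the arm keeps its last pose, push and grip.
It fails at once if the cap was turned on to the lock (past 72 degrees) (horizontal distance between cap_wing and filler_neck below 0.01 m and z of cap_wing in the frame of filler_neck below 0.029 m and angle between the x axis of cap_wing and the x axis of filler_neck, either way round above 1.257 rad).
It fails at once if another thing on the bench was moved more than 30 mm (distance of any of magnet, hammer, jug, channel from where it was at the start of the episode above 0.03 m).
It also fails if it takes over 45 s, if anything falls off the work surface, if the arm or the gripper's body presses on something with over 40 N, if the wrist force passes 120 N, or if a joint passes its speed limit or range.

## Working session

There is one attempt and no reset: what is moved stays moved. The work goes in short steps, Python scripts to look and compute and a shell command to move; the robot and the scene stay as the last step left them, time stands still between calls to the robot, and variables do not carry over. Pictures are saved under pics/ and viewed, and the job is handed in when it is done.

```bash
ls; mkdir -p pics
python3 - <<'E'
from bench import sensors, vision, robot
import cv2
print(sensors.read_state())
for n in ("scene","top"):
    print(n,vision.get_calibration(n))
    cv2.imwrite(f"pics/{n}0.png",vision.camera(n)[:,:,::-1])
E
```

```text
pics
{'clock': 0.0, 'joint_positions': array([-1.02092824e+00,  3.59370103e-01,  1.10581664e-02, -3.50040292e-04,
       -1.22409622e+00, -2.88089301e-01]), 'joint_velocities': array([-0.00040097,  0.00036035, -0.00118099,  0.00042933, -0.00046334,
       -0.00017476]), 'tau': array([ 1.71482858e-03, -5.83320165e+01,  2.93426746e+01,  6.93708479e+00,
       -5.91648204e-03,  1.86646240e-06]), 'tool_pos': array([ 0.17453158, -0.65154616,  0.23037425]), 'tool_rot': array([1.65752605, 1.56915124, 1.91918562]), 'ft_force': array([-0.16969782,  0.02561451,  0.30051461]), 'torque': array([-0.00103196,  0.06615884, -0.03918797]), 'opening': 1.0026847753809403}
scene {'fov_y': 47.348106411017326, 'cx': 259.15798463131193, 'cy': 188.3587627424492, 'distortion': array([-0.01078433,  0.        ,  0.        ,  0.        ,  0.        ]), 'position': array([ 1.15065606, -0.39871292,  1.28085664]), 'attitude': array([ 0.60795451, -0.00114293,  1.06125928])}
top {'fov_y': 43.15379419525756, 'cx': 267.06402298726056, 'cy': 199.17633846695168, 'distortion': array([-0.05894338,  0.        ,  0.        ,  0.        ,  0.        ]), 'position': array([ 0.36505972, -0.00772135,  1.69145871]), 'attitude': array([ 0.07282823,  0.00428665, -1.57848044])}
```

View pics/scene0.png

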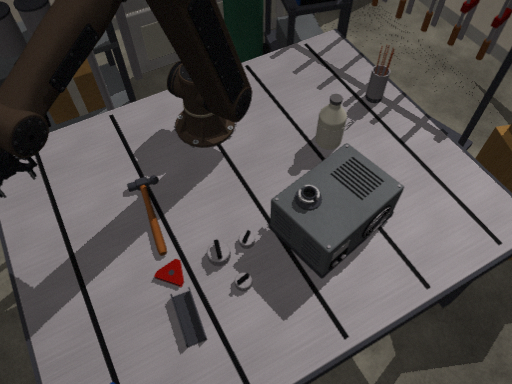

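View pics/top0.png

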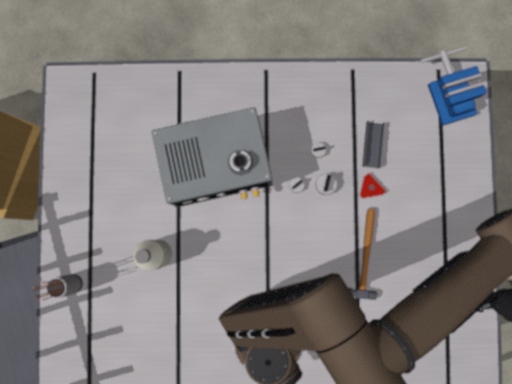

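```bash
cat > h.py <<'E'
import numpy as np, cv2
from scipy.spatial.transform import Rotation as Ro
from bench import sensors, vision
def cal(n):
    c=vision.get_calibration(n); f=192/np.tan(np.radians(c['fov_y']/2))
    K=np.array([[f,0,c['cx']],[0,f,c['cy']],[0,0,1]])
    return K,np.array(c['distortion']),np.array(c['position']),Ro.from_euler('xyz',c['attitude']).as_matrix()
def rays(n,uv):
    K,D,p,R=cal(n); q=cv2.undistortPoints(np.array(uv,float).reshape(-1,1,2),K,D).reshape(-1,2)
    return p,(R@np.c_[q[:,0],-q[:,1],-np.ones(len(q))].T).T
def plane(n,uv,z):
    p,d=rays(n,uv); return p+d*((z-p[2])/d[:,2])[:,None]
def proj(n,X):
    K,D,p,R=cal(n); Y=(np.atleast_2d(X)-p)@R; Y=Y*[1,-1,-1]
    return cv2.projectPoints(Y.reshape(-1,1,3),np.zeros(3),np.zeros(3),K,D)[0].reshape(-1,2)
def tri(u1,u2):
    (p,d),(q,e)=rays('scene',[u1]),rays('top',[u2]); d=d[0];e=e[0]
    s=np.linalg.lstsq(np.c_[d,-e],q-p,rcond=None)[0]
    a=p+s[0]*d;b=q+s[1]*e
    return (a+b)/2,np.linalg.norm(a-b)
E
python3 - <<'E'
import cv2
s=cv2.imread('pics/scene0.png');t=cv2.imread('pics/top0.png')
def z(i,x,y,w,h,k,f): cv2.imwrite(f,cv2.resize(i[y:y+h,x:x+w],None,fx=k,fy=k,interpolation=cv2.INTER_CUBIC))
z(s,195,220,80,80,7,'pics/sc1.png'); z(t,275,130,80,70,7,'pics/tc1.png')
z(s,260,140,150,140,4,'pics/sc2.png'); z(t,145,100,140,110,5,'pics/tc2.png')
E
```

```text
(no output)
```

View pics/sc1.png

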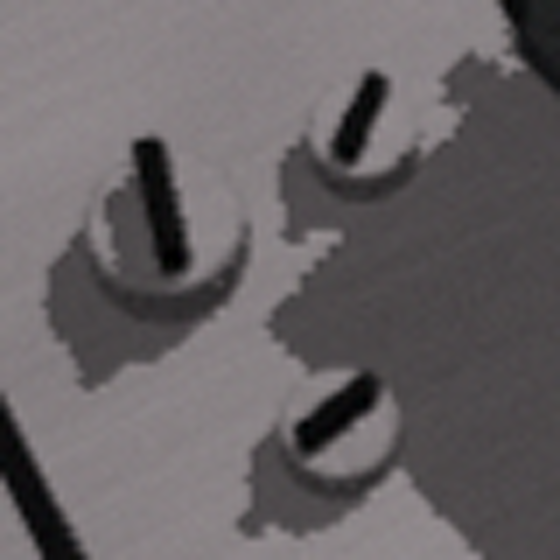

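View pics/tc1.png

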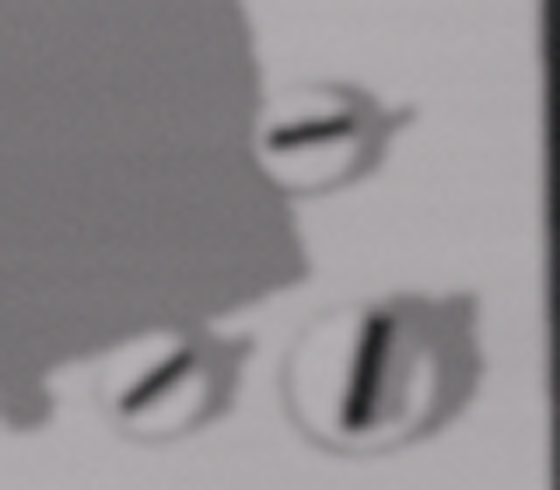

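View pics/sc2.png

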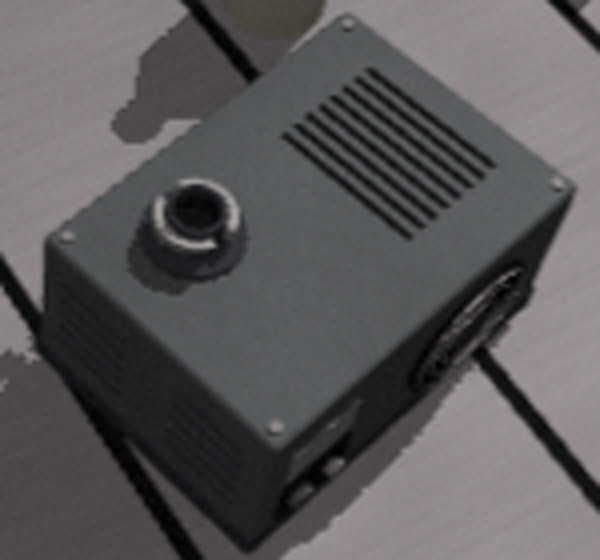

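View pics/tc2.png

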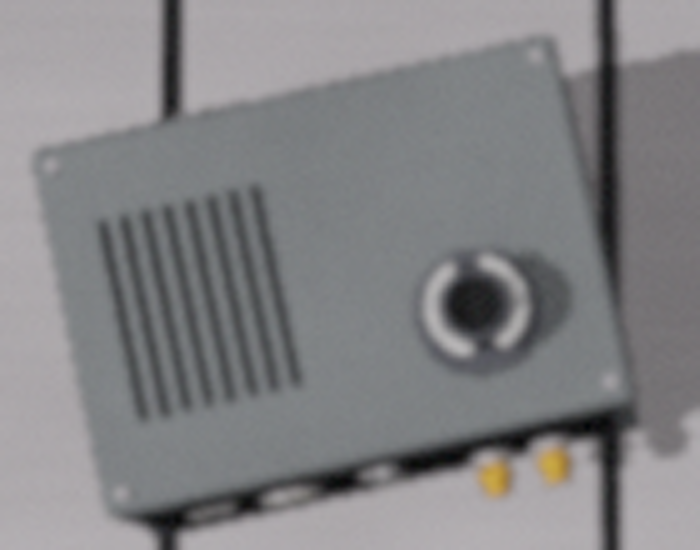

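Run:
```python
from h import *
s=cv2.imread('pics/scene0.png');t=cv2.imread('pics/top0.png')
def blk(im,x0,y0,x1,y1,th):
    g=cv2.cvtColor(im,cv2.COLOR_BGR2GRAY)[y0:y1,x0:x1]
    g=cv2.resize(g,None,fx=8,fy=8,interpolation=cv2.INTER_CUBIC)
    m=(g<th).astype(np.uint8)
    c=max(cv2.findContours(m,0,1)[0],key=cv2.contourArea)
    r=cv2.minAreaRect(c); b=cv2.boxPoints(r)
    f=lambda q:(np.array(q)+.5)/8-.5+[x0,y0]
    M=cv2.moments(c)
    return f((M['m10']/M['m00'],M['m01']/M['m00'])),f(r[0]),f(b)
for th in (50,65):
    cs=blk(s,210,236,226,262,th);ct=blk(t,320,172,334,194,th)
    print(th,cs[0],cs[1],ct[0],ct[1]); print('tri',tri(cs[0],ct[0]))
    for n,c in (('scene',cs),('top',ct)):
        b=c[2]; e=[np.linalg.norm(b[i]-b[(i+1)%4]) for i in range(4)]
        i=0 if e[0]<e[1] else 1
        m1=(b[i]+b[i-3])/2; m2=(b[(i+2)%4]+b[(i+3)%4])/2
        for z in (0.0595,):
            P=plane(n,[m1,m2],z); d=P[1]-P[0]
            print(n,m1,m2,z,P.mean(0),'len',np.linalg.norm(d),'yaw',np.degrees(np.arctan2(d[1],d[0])))
# screws
def spot(im,u,v,k=4):
    g=cv2.cvtColor(im,cv2.COLOR_BGR2GRAY).astype(float)[v-k:v+k+1,u-k:u+k+1]
    w=np.clip(g-np.percentile(g,75),0,None)
    Y,X=np.mgrid[v-k:v+k+1,u-k:u+k+1]; return (w*X).sum()/w.sum(),(w*Y).sum()/w.sum()
T=[(145+48/5,100+163/5),(145+537/5,100+53/5),(145+610/5,100+381/5),(145+122/5,100+493/5)]
S=[(260+348/4,140+25/4),(260+558/4,140+185/4),(260+275/4,140+427/4),(260+68/4,140+236/4)]
ft=[spot(t,round(u),round(v),2) for u,v in T]; fs=[spot(s,round(u),round(v),2) for u,v in S]
print(T,ft,S,fs)
for n,f in(('top',ft),('scene',fs)):
    P=plane(n,f,0.191); print(n,P,P.mean(0)); 
    L=[np.linalg.norm(P[i]-P[(i+1)%4]) for i in range(4)]; print(L)
```

```text
50 [217.44513627 249.2201619 ] [217.42275333 249.12359524] [327.02027563 182.68500499] [327.00737381 182.65554714]
tri (array([ 0.54004995, -0.20605696,  0.04576839]), np.float64(0.0007180013481672047))
scene [215.21488762 239.55618   ] [219.63061905 258.69101143] 0.0595 [ 0.54621078 -0.20767808  0.0595    ] len 0.06813048479216982 yaw -14.518893239601598
top [328.61271095 175.69908702] [325.40203691 189.61200714] 0.0595 [ 0.53857154 -0.20469476  0.0595    ] len 0.04861312933475823 yaw 166.1002486570556
65 [217.37890855 249.33610866] [217.13970613 249.30882454] [327.098904   182.59757214] [327.1035037  182.65251541]
tri (array([ 0.54032921, -0.20637351,  0.04576117]), np.float64(0.0006256329513038293))
scene [214.68750119 239.50000095] [219.59191108 259.11764908] 0.0595 [ 0.54633037 -0.20872654  0.0595    ] len 0.07012498276819194 yaw -13.57197668872705
top [328.85945702 175.2994591 ] [325.34755015 190.00557137] 0.0595 [ 0.53858263 -0.20502163  0.0595    ] len 0.051479666403471916 yaw 165.66637885517665
[(154.6, 132.6), (252.4, 110.6), (267.0, 176.2), (169.4, 198.6)] [(np.float64(154
[... 569 characters left out ...]
 [[ 0.68763219  0.35038657  0.191     ]
 [ 0.75465787  0.04463147  0.191     ]
 [ 0.54738982 -0.0009067   0.191     ]
 [ 0.4799322   0.30428724  0.191     ]] [0.61740302 0.17459965 0.191     ]
[np.float64(0.31301537164333243), np.float64(0.21221161088357637), np.float64(0.3125601879837412), np.float64(0.21275439649569983)]
scene [[ 4.78573136e-01  3.06623825e-01  1.91000000e-01]
 [ 6.86829495e-01  3.52177164e-01  1.91000000e-01]
 [ 7.54034055e-01  4.52033160e-02  1.91000000e-01]
 [ 5.46292686e-01 -5.61351137e-04  1.91000000e-01]] [0.61643234 0.17586074 0.191     ]
[np.float64(0.2131802474861511), np.float64(0.3142441662239838), np.float64(0.21272254461260526), np.float64(0.3145610747299762)]
```

```bash
cat >> h.py <<'E'
def st():
    s=sensors.read_state(); return s,np.array(s['tool_pos']),Ro.from_euler('xyz',s['tool_rot']).as_matrix()
def delta(pos,yaw):  # yaw (deg) of wing direction; tool z along +-wing
    s,p,R=st(); a=np.radians(yaw)
    best=None
    for sg in (1,-1):
        z=sg*np.array([np.cos(a),np.sin(a),0]); x=np.array([0,0,-1.]); T=np.c_[x,np.cross(z,x),z]
        w=Ro.from_matrix(R.T@T).as_rotvec()
        if best is None or np.linalg.norm(w)<np.linalg.norm(best): best=w
    d=np.array(pos)-p
    print('t',round(s['clock'],2),'pos',p.round(4),'world d',d.round(4),'tool d',(R.T@d).round(4),'rot',best.round(4),'J6',s['joint_positions'][5].round(3),'F',s['ft_force'].round(2),'open',round(s['opening'],3))
E
python3 - <<'E'
from h import *
s,p,R=st(); print(R.round(3))
delta((0.540,-0.206,0.14),-14.3)
im={'scene':cv2.imread('pics/scene0.png'),'top':cv2.imread('pics/top0.png')}
for n,(x0,y0,x1,y1) in (('scene',(292,180,328,212)),('top',(226,145,256,176))):
    g=cv2.cvtColor(im[n],cv2.COLOR_BGR2GRAY)[y0:y1,x0:x1]; g=cv2.resize(g,None,fx=8,fy=8,interpolation=cv2.INTER_CUBIC)
    m=(g>(150 if g.max()>170 else 130)).astype(np.uint8)
    pts=np.argwhere(m)[:,::-1]; h=cv2.convexHull(pts.astype(np.float32)); e=cv2.fitEllipse(h)
    u=(np.array(e[0])+.5)/8-.5+[x0,y0]
    print(n,g.max(),e[1],u,plane(n,[u],0.220)); 
    print('pred',proj(n,[[0.5912,0.0825,0.22]]))
E
```

```text
[[-0.001 -0.259  0.966]
 [ 0.001  0.966  0.259]
 [-1.     0.002 -0.   ]]
t 0.1 pos [ 0.1745 -0.6516  0.2305] world d [ 0.3655  0.4456 -0.0905] tool d [0.0909 0.3357 0.4683] rot [ 0.5113 -0.0006 -0.0014] J6 -0.288 F [-0.86 -0.53  0.03] open 1.003
scene 171 (131.95050048828125, 161.2364501953125) [308.74575424 192.96386814] [[0.59193556 0.08133531 0.22      ]]
pred [[308.94337033 192.62275498]]
top 182 (160.36477661132812, 162.10398864746094) [239.49657631 160.64299965] [[0.59131801 0.08118049 0.22      ]]
pred [[239.06561337 160.68501889]]
```

```bash
python3 -m inch '[{"ty":0.024,"tz":0.0334},{"ty":0.024,"tz":0.0334},{"ty":0.024,"tz":0.0334},{"ty":0.024,"tz":0.0334},{"ty":0.024,"tz":0.0334}]' 0.4 80; python3 -m inch '[{"ty":0.024,"tz":0.0334},{"ty":0.024,"tz":0.0334},{"ty":0.024,"tz":0.0334},{"ty":0.024,"tz":0.0334},{"ty":0.024,"tz":0.0334}]'; python3 -c "
from h import *
delta((0.540,-0.206,0.14),-14.3)"
```

```text
t 0.1 pos [ 0.1745 -0.6516  0.2305] world d [ 0.3655  0.4456 -0.0905] tool d [0.0909 0.3357 0.4683] rot [ 0.5113 -0.0006 -0.0014] J6 -0.288 F [-0.86 -0.53  0.03] open 1.003schema error: expected keys tx, ty, tz, wx, wy, wz
schema error: expected keys tx, ty, tz, wx, wy, wz
```

All six keys are needed in each row.

```bash
python3 -m inch '[{"tx":0,"ty":0.024,"tz":0.0334,"wx":0,"wy":0,"wz":0},{"tx":0,"ty":0.024,"tz":0.0334,"wx":0,"wy":0,"wz":0},{"tx":0,"ty":0.024,"tz":0.0334,"wx":0,"wy":0,"wz":0},{"tx":0,"ty":0.024,"tz":0.0334,"wx":0,"wy":0,"wz":0},{"tx":0,"ty":0.024,"tz":0.0334,"wx":0,"wy":0,"wz":0}]' 0.4 80; python3 -c "
from h import *
delta((0.540,-0.206,0.14),-14.3)"
```

```text
clock: 0.52
tool_pos: [0.3023, -0.4921, 0.2254]
tool_rot: [2.057, 1.562, 2.307]
ft_force: [1.5, -0.5, -0.6]
opening: 0.598
t 0.52 pos [ 0.3023 -0.4921  0.2254] world d [ 0.2377  0.2861 -0.0854] tool d [0.0858 0.2179 0.3014] rot [ 0.4993 -0.006  -0.0066] J6 -0.638 F [ 1.53 -0.52 -0.61] open 0.598
```

```bash
python3 -m inch '[{"tx":0,"ty":0.024,"tz":0.0334,"wx":0,"wy":0,"wz":0},{"tx":0,"ty":0.024,"tz":0.0334,"wx":0,"wy":0,"wz":0},{"tx":0,"ty":0.024,"tz":0.0334,"wx":0,"wy":0,"wz":0},{"tx":0,"ty":0.024,"tz":0.0334,"wx":0,"wy":0,"wz":0},{"tx":0,"ty":0.024,"tz":0.0334,"wx":0,"wy":0,"wz":0}]' ; python3 -c "
from h import *
delta((0.540,-0.206,0.14),-14.3)"
```

```text
clock: 0.93
tool_pos: [0.4338, -0.3302, 0.2246]
tool_rot: [2.055, 1.56, 2.303]
ft_force: [-0.1, -0.9, -0.1]
opening: 0.595
t 0.93 pos [ 0.4338 -0.3302  0.2246] world d [ 0.1062  0.1242 -0.0846] tool d [0.0848 0.0934 0.1339] rot [ 0.4982 -0.0075 -0.0083] J6 -1.024 F [-0.07 -0.91 -0.12] open 0.595
```

```bash
python3 -m inch '[{"tx":0.01,"ty":0.022,"tz":0.032,"wx":0,"wy":0,"wz":0},{"tx":0.01,"ty":0.022,"tz":0.032,"wx":0,"wy":0,"wz":0},{"tx":0.01,"ty":0.022,"tz":0.032,"wx":0,"wy":0,"wz":0},{"tx":0.01,"ty":0.022,"tz":0.032,"wx":0,"wy":0,"wz":0},{"tx":0.01,"ty":0.008,"tz":0.01,"wx":0.1,"wy":0,"wz":0}]' ; python3 -c "
from h import *
delta((0.540,-0.206,0.14),-14.3)"
```

```text
clock: 1.35
tool_pos: [0.5501, -0.1933, 0.176]
tool_rot: [1.667, 1.563, 1.821]
ft_force: [-0.1, -0.8, -0.1]
opening: 0.597
t 1.35 pos [ 0.5501 -0.1933  0.176 ] world d [-0.0101 -0.0127 -0.036 ] tool d [ 0.0359 -0.0113 -0.0119] rot [ 0.4034 -0.0022 -0.007 ] J6 -1.406 F [-0.07 -0.84 -0.11] open 0.597
```

```bash
python3 -m inch '[{"tx":0.01,"ty":0,"tz":0,"wx":0.11,"wy":0,"wz":0},{"tx":0.01,"ty":0,"tz":0,"wx":0.11,"wy":0,"wz":0},{"tx":0.01,"ty":0,"tz":0,"wx":0.11,"wy":0,"wz":0},{"tx":0,"ty":0,"tz":0,"wx":0.08,"wy":0,"wz":0},{"tx":0,"ty":0,"tz":0,"wx":0,"wy":0,"wz":0}]' ; python3 -c "
from h import *
delta((0.540,-0.206,0.14),-14.3)"
```

```text
clock: 1.77
tool_pos: [0.551, -0.1868, 0.1394]
tool_rot: [2.688, 1.558, 2.414]
ft_force: [-0.2, -0.7, -0.7]
opening: 0.593
t 1.77 pos [ 0.551  -0.1868  0.1394] world d [-0.011  -0.0192  0.0006] tool d [-0.0006 -0.0215 -0.0054] rot [-0.0241 -0.0112 -0.0056] J6 -1.842 F [-0.22 -0.7  -0.66] open 0.593
```

```bash
python3 -m inch '[{"tx":0,"ty":-0.0215,"tz":-0.0054,"wx":-0.024,"wy":-0.011,"wz":-0.005},{"tx":0.02,"ty":0,"tz":0,"wx":0,"wy":0,"wz":0},{"tx":0.02,"ty":0,"tz":0,"wx":0,"wy":0,"wz":0},{"tx":0,"ty":0,"tz":0,"wx":0,"wy":0,"wz":0},{"tx":0,"ty":0,"tz":0,"wx":0,"wy":0,"wz":0}]' ; python3 -c "
from h import *
delta((0.540,-0.206,0.037),-14.3)
cv2.imwrite('pics/s1.png',cv2.resize(vision.camera('scene')[200:300,170:290,::-1],None,fx=5,fy=5,interpolation=2))"
```

```text
clock: 2.18
tool_pos: [0.5399, -0.2069, 0.0989]
tool_rot: [0.273, 1.57, 0.038]
ft_force: [-0.1, -0.1, 0.7]
opening: 0.597
t 2.18 pos [ 0.5399 -0.2069  0.0989] world d [ 0.0001  0.0009 -0.0619] tool d [ 0.0619  0.0009 -0.0002] rot [ 0.0147  0.0008 -0.0002] J6 -1.778 F [-0.06 -0.14  0.7 ] open 0.597
```

View pics/s1.png

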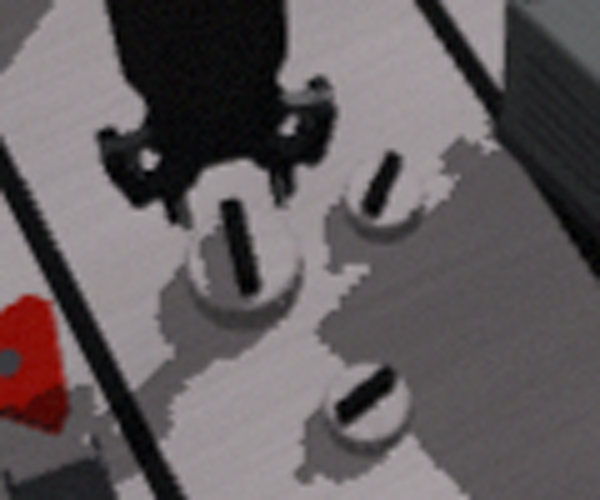

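The gripper's two fingers (crop 175,205 and 285,190) straddle the wing of the largest cap (crop 240,248). The two smaller caps (crop 385,190 and 370,405) are the look-alikes. I'll descend now.

```bash
python3 -m inch '[{"tx":0.02,"ty":0.001,"tz":0,"wx":0.014,"wy":0,"wz":0},{"tx":0.02,"ty":0,"tz":0,"wx":0,"wy":0,"wz":0},{"tx":0.015,"ty":0,"tz":0,"wx":0,"wy":0,"wz":0},{"tx":0.006,"ty":0,"tz":0,"wx":0,"wy":0,"wz":0},{"tx":0,"ty":0,"tz":0,"wx":0,"wy":0,"wz":0}]' ; python3 -c "
from h import *
delta((0.540,-0.206,0.037),-14.3)"
```

```text
clock: 2.65
tool_pos: [0.5452, -0.2061, 0.0426]
tool_rot: [0.125, 1.56, -0.119]
ft_force: [-0.3, 1.3, 0.3]
opening: 0.599
t 2.65 pos [ 0.5452 -0.2061  0.0426] world d [-0.0052  0.0001 -0.0056] tool d [ 0.0056 -0.0012 -0.0051] rot [ 0.006   0.0104 -0.0013] J6 -1.79 F [-0.32  1.33  0.28] open 0.599
```

```bash
python3 -m inch '[{"tx":0.0045,"ty":-0.001,"tz":-0.005,"wx":0.006,"wy":0.01,"wz":0},{"tx":0,"ty":0,"tz":0,"wx":0,"wy":0,"wz":0},{"tx":0,"ty":0,"tz":0,"wx":0,"wy":0,"wz":0},{"tx":0,"ty":0,"tz":0,"wx":0,"wy":0,"wz":0},{"tx":0,"ty":0,"tz":0,"wx":0,"wy":0,"wz":0}]' ; python3 -c "
from h import *
delta((0.540,-0.206,0.037),-14.3)"
```

```text
clock: 3.07
tool_pos: [0.5424, -0.2061, 0.0421]
tool_rot: [0.377, 1.566, 0.129]
ft_force: [0.0, 0.4, -0.5]
opening: 0.598
t 3.07 pos [ 0.5424 -0.2061  0.0421] world d [-0.0024  0.0001 -0.0051] tool d [ 0.0051 -0.0005 -0.0023] rot [ 0.0014  0.0047 -0.0019] J6 -1.791 F [ 0.01  0.37 -0.48] open 0.598
```

```bash
python3 -m inch '[{"tx":0.004,"ty":0,"tz":-0.003,"wx":0,"wy":0.005,"wz":-0.002},{"tx":0.003,"ty":0,"tz":-0.001,"wx":0,"wy":0.002,"wz":0},{"tx":0.001,"ty":0,"tz":0,"wx":0,"wy":0,"wz":0},{"tx":0,"ty":0,"tz":0,"wx":0,"wy":0,"wz":0},{"tx":0,"ty":0,"tz":0,"wx":0,"wy":0,"wz":0}]' ; python3 -c "
from h import *
delta((0.540,-0.206,0.037),-14.3)"
```

```text
clock: 3.48
tool_pos: [0.5386, -0.205, 0.0344]
tool_rot: [3.129, 1.57, 2.881]
ft_force: [0.3, -0.4, 0.5]
opening: 0.603
t 3.48 pos [ 0.5386 -0.205   0.0344] world d [ 0.0014 -0.001   0.0026] tool d [-0.0026 -0.0006  0.0016] rot [ 0.0015 -0.0012 -0.    ] J6 -1.794 F [ 0.28 -0.43  0.46] open 0.603
```

```bash
python3 -m inch '[{"tx":-0.002,"ty":-0.0005,"tz":0.0015,"wx":0,"wy":0,"wz":0},{"tx":0,"ty":0,"tz":0,"wx":0,"wy":0,"wz":0},{"tx":0,"ty":0,"tz":0,"wx":0,"wy":0,"wz":0},{"tx":0,"ty":0,"tz":0,"wx":0,"wy":0,"wz":0},{"tx":0,"ty":0,"tz":0,"wx":0,"wy":0,"wz":0}]' 1 80 ; python3 -c "
from h import *
delta((0.540,-0.206,0.037),-14.3)"
```

```text
clock: 3.9
tool_pos: [0.5402, -0.206, 0.0366]
tool_rot: [-3.045, 1.569, 2.991]
ft_force: [0.4, 0.1, -1.2]
opening: 0.145
t 3.9 pos [ 0.5402 -0.206   0.0366] world d [-0.0002 -0.      0.0004] tool d [-0.0004 -0.0001 -0.0002] rot [ 0.0017 -0.0013  0.0001] J6 -1.792 F [ 0.36  0.13 -1.16] open 0.145
```

```bash
python3 -m inch '[{"tx":-0.02,"ty":0,"tz":0,"wx":0,"wy":0,"wz":0},{"tx":-0.04,"ty":0,"tz":0,"wx":0,"wy":0,"wz":0},{"tx":-0.04,"ty":0,"tz":0,"wx":0,"wy":0,"wz":0},{"tx":-0.04,"ty":0,"tz":0,"wx":0,"wy":0,"wz":0},{"tx":-0.04,"ty":0,"tz":0,"wx":0,"wy":0,"wz":0}]' 1 100; python3 -m inch '[{"tx":-0.04,"ty":0,"tz":0,"wx":0,"wy":0,"wz":0},{"tx":-0.04,"ty":0,"tz":0,"wx":-0.1,"wy":0,"wz":0},{"tx":-0.02,"ty":0,"tz":0,"wx":-0.1,"wy":0,"wz":0},{"tx":0,"ty":0,"tz":0,"wx":-0.1,"wy":0,"wz":0},{"tx":0,"ty":0,"tz":0,"wx":-0.1,"wy":0,"wz":0}]'; python3 -c "
from h import *
delta((0.5915,0.0818,0.31),12.4)
cv2.imwrite('pics/s2.png',vision.camera('scene')[:,:,::-1])"
```

```text
clock: 4.32
tool_pos: [0.5334, -0.205, 0.2113]
tool_rot: [-3.049, 1.546, 2.984]
ft_force: [1.1, -0.8, -1.5]
opening: 0.14
clock: 4.73
tool_pos: [0.537, -0.2061, 0.3276]
tool_rot: [2.778, 1.561, 2.941]
ft_force: [0.9, -0.2, -2.4]
opening: 0.143
t 4.73 pos [ 0.537  -0.2061  0.3276] world d [ 0.0545  0.2879 -0.0176] tool d [0.0176 0.2753 0.1005] rot [-0.0539 -0.0089 -0.0037] J6 -1.38 F [ 0.91 -0.18 -2.36] open 0.143
```

View pics/s2.png

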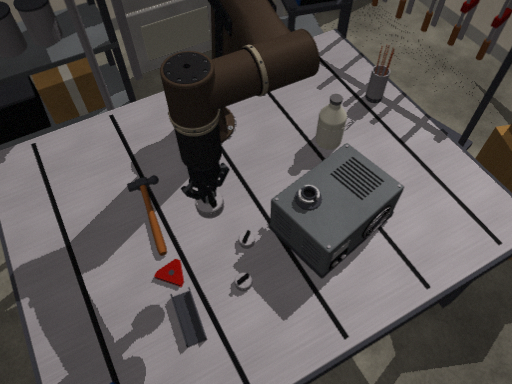

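The cap hangs in the fingers at (210,204), and everything else is unchanged. Next is the traverse to above the neck.

```bash
python3 -m inch '[{"tx":0,"ty":0.037,"tz":0.0135,"wx":-0.03,"wy":0,"wz":0},{"tx":0,"ty":0.037,"tz":0.0135,"wx":-0.02,"wy":-0.005,"wz":0},{"tx":0,"ty":0.037,"tz":0.0135,"wx":0,"wy":0,"wz":0},{"tx":0,"ty":0.037,"tz":0.0135,"wx":0,"wy":0,"wz":0},{"tx":0,"ty":0.037,"tz":0.0135,"wx":0,"wy":0,"wz":0}]'; python3 -c "
from h import *
delta((0.5915,0.0818,0.31),12.4)"
```

```text
clock: 5.2
tool_pos: [0.5645, -0.012, 0.3257]
tool_rot: [2.668, 1.563, 2.867]
ft_force: [1.4, -1.0, -1.0]
opening: 0.139
t 5.2 pos [ 0.5645 -0.012   0.3257] world d [ 0.027   0.0938 -0.0157] tool d [0.0157 0.0866 0.0451] rot [-0.0177 -0.0069 -0.0036] J6 -1.693 F [ 1.44 -0.99 -1.02] open 0.139
```

```bash
python3 -m inch '[{"tx":0,"ty":0.034,"tz":0.018,"wx":-0.015,"wy":-0.005,"wz":-0.003},{"tx":0,"ty":0.026,"tz":0.015,"wx":0,"wy":0,"wz":0},{"tx":0,"ty":0.008,"tz":0.004,"wx":0,"wy":0,"wz":0},{"tx":0,"ty":0,"tz":0,"wx":0,"wy":0,"wz":0},{"tx":0,"ty":0,"tz":0,"wx":0,"wy":0,"wz":0}]'; python3 -c "
from h import *
delta((0.5915,0.0818,0.31),12.4)
for n in ('scene','top'): cv2.imwrite(f'pics/{n}3.png',vision.camera(n)[:,:,::-1])
s=cv2.imread('pics/scene3.png')[120:240,240:400];t=cv2.imread('pics/top3.png')[100:220,160:320]
cv2.imwrite('pics/c3.png',cv2.resize(np.vstack([s,t]),None,fx=2.5,fy=2.5,interpolation=2))"
```

```text
clock: 5.62
tool_pos: [0.5857, 0.0734, 0.3213]
tool_rot: [2.955, 1.563, -3.119]
ft_force: [-0.0, -0.7, -0.8]
opening: 0.141
t 5.62 pos [0.5857 0.0734 0.3213] world d [ 0.0058  0.0084 -0.0113] tool d [0.0113 0.007  0.0075] rot [-0.0073 -0.008  -0.0015] J6 -1.814 F [-0.02 -0.68 -0.83] open 0.141
```

View pics/c3.png

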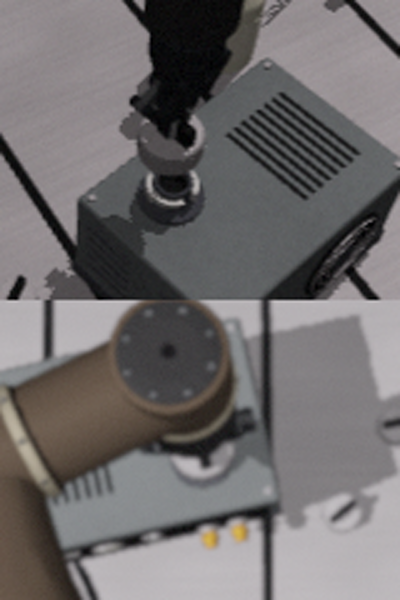

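The cap is above the neck: scene crop (170,145) over the ring at (175,190), with the roof partly visible in the top view. I'll correct the position, then check the in-hand offset from the cap's outline.

```bash
python3 -m inch '[{"tx":0,"ty":0.007,"tz":0.0075,"wx":-0.007,"wy":-0.008,"wz":-0.001},{"tx":0,"ty":0,"tz":0,"wx":0,"wy":0,"wz":0},{"tx":0,"ty":0,"tz":0,"wx":0,"wy":0,"wz":0},{"tx":0,"ty":0,"tz":0,"wx":0,"wy":0,"wz":0},{"tx":0,"ty":0,"tz":0,"wx":0,"wy":0,"wz":0}]'; python3 -c "
from h import *
delta((0.5915,0.0818,0.31),12.4)
s,p,R=st(); print(R.round(3))
a=np.linspace(0,2*np.pi,73)
out=[]
for n,(x0,y0) in (('scene',(280,150)),('top',(200,130))):
    im=vision.camera(n)[:,:,::-1]; cv2.imwrite(f'pics/{n}4.png',im)
    c=cv2.resize(im[y0:y0+60,x0:x0+80],None,fx=8,fy=8,interpolation=2)
    for dz in (-0.0036,-0.0366):
        q=np.array([p+R@np.array([-dz,0.0365*np.cos(t),0.0365*np.sin(t)]) for t in a])
        u=((proj(n,q)-[x0,y0]+.5)*8-.5).astype(np.int32)
        cv2.polylines(c,[u.reshape(-1,1,2)],True,(0,255,0),1)
    w=np.array([p+R@np.array([0.0036,0,k]) for k in (-0.029,0.029)])
    cv2.polylines(c,[((proj(n,w)-[x0,y0]+.5)*8-.5).astype(np.int32).reshape(-1,1,2)],False,(0,0,255),1)
    cv2.imwrite(f'pics/ov_{n}.png',c)
"
```

```text
clock: 6.13
tool_pos: [0.5916, 0.077, 0.3221]
tool_rot: [0.21, 1.569, 0.419]
ft_force: [1.2, -0.7, -1.6]
opening: 0.14
t 6.13 pos [0.5916 0.077  0.3221] world d [-0.0001  0.0048 -0.0121] tool d [0.0121 0.0047 0.0009] rot [-0.0074  0.0018 -0.0004] J6 -1.819 F [ 1.23 -0.66 -1.61] open 0.14
[[ 0.002 -0.207  0.978]
 [ 0.001  0.978  0.207]
 [-1.     0.     0.002]]
```

View pics/ov_scene.png

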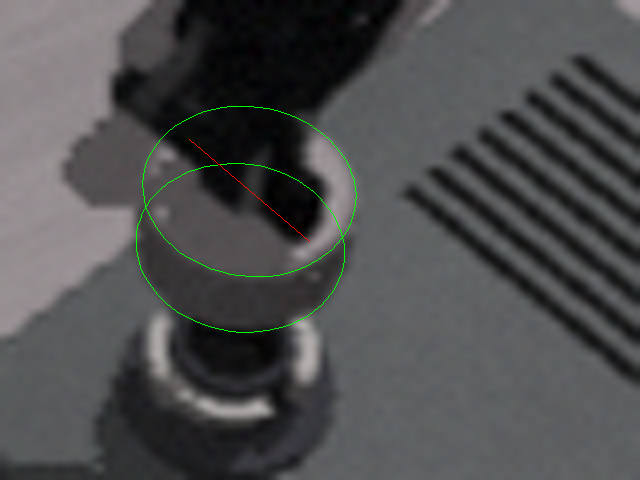

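View pics/ov_top.png

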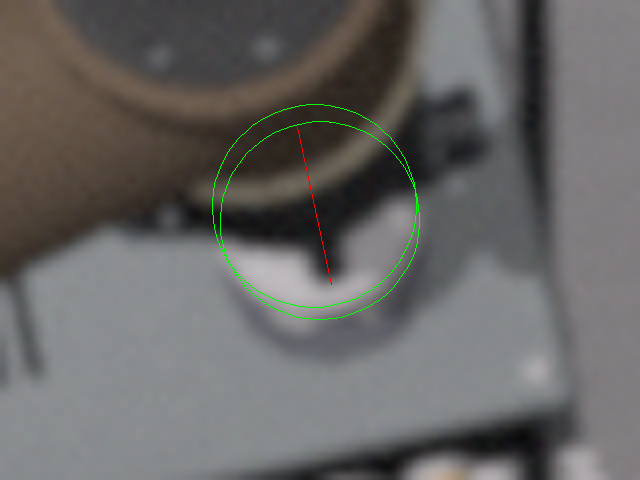

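The scene overlay fits the cap outline to about half a pixel, so the cap is centred under the TCP. In the top view the outline is about 1 px off, within calibration. I'll lower to just above the neck and align.

```bash
python3 -m inch '[{"tx":0.015,"ty":0.005,"tz":0.001,"wx":-0.007,"wy":0,"wz":0},{"tx":0.015,"ty":0,"tz":0,"wx":0,"wy":0,"wz":0},{"tx":0.014,"ty":0,"tz":0,"wx":0,"wy":0,"wz":0},{"tx":0.006,"ty":0,"tz":0,"wx":0,"wy":0,"wz":0},{"tx":0,"ty":0,"tz":0,"wx":0,"wy":0,"wz":0}]'; python3 -c "
from h import *
delta((0.5915,0.0818,0.265),12.4)"
```

```text
clock: 6.65
tool_pos: [0.5923, 0.0817, 0.2722]
tool_rot: [0.15, 1.565, 0.365]
ft_force: [0.0, 0.3, -1.6]
opening: 0.139
t 6.65 pos [0.5923 0.0817 0.2722] world d [-0.0008  0.0001 -0.0072] tool d [ 0.0072  0.0002 -0.0008] rot [-0.0011  0.0054 -0.0008] J6 -1.82 F [ 0.05  0.25 -1.58] open 0.139
```

```bash
python3 -m inch '[{"tx":0.006,"ty":0,"tz":-0.0015,"wx":0,"wy":0.006,"wz":0},{"tx":0.002,"ty":0,"tz":0,"wx":0,"wy":0,"wz":0},{"tx":0,"ty":0,"tz":0,"wx":0,"wy":0,"wz":0},{"tx":0,"ty":0,"tz":0,"wx":0,"wy":0,"wz":0},{"tx":0,"ty":0,"tz":0,"wx":0,"wy":0,"wz":0}]'; python3 -c "
from h import *
delta((0.5915,0.0818,0.265),12.4)
s,p,R=st()
a=np.linspace(0,2*np.pi,73)
for n,(x0,y0) in (('scene',(270,150)),('top',(200,130))):
    im=vision.camera(n)[:,:,::-1]; cv2.imwrite(f'pics/{n}5.png',im)
    c=cv2.resize(im[y0:y0+60,x0:x0+80],None,fx=8,fy=8,interpolation=2)
    for dz in (-0.0036,-0.0366):
        q=np.array([p+R@np.array([-dz,0.0365*np.cos(t),0.0365*np.sin(t)]) for t in a])
        u=((proj(n,q)-[x0,y0]+.5)*8-.5).astype(np.int32)
        cv2.polylines(c,[u.reshape(-1,1,2)],True,(0,255,0),1)
    q=np.array([[0.5915+.031*np.cos(t),0.0818+0.031*np.sin(t),0.22] for t in a])
    cv2.polylines(c,[((proj(n,q)-[x0,y0]+.5)*8-.5).astype(np.int32).reshape(-1,1,2)],True,(255,255,0),1)
    cv2.imwrite(f'pics/ow_{n}.png',c)
"
```

```text
clock: 7.07
tool_pos: [0.5916, 0.0813, 0.2657]
tool_rot: [0.449, 1.57, 0.665]
ft_force: [1.0, 0.3, -1.4]
opening: 0.14
t 7.07 pos [0.5916 0.0813 0.2657] world d [-0.0001  0.0005 -0.0007] tool d [0.0007 0.0005 0.    ] rot [-0.0011  0.0011 -0.0005] J6 -1.819 F [ 0.95  0.29 -1.44] open 0.14
```

View pics/ow_scene.png

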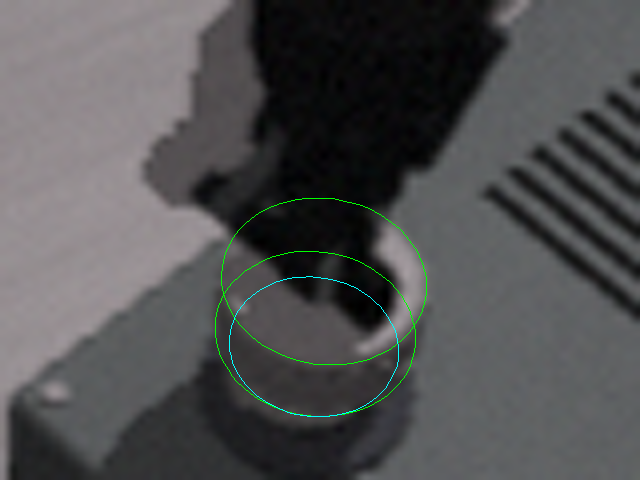

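View pics/ow_top.png

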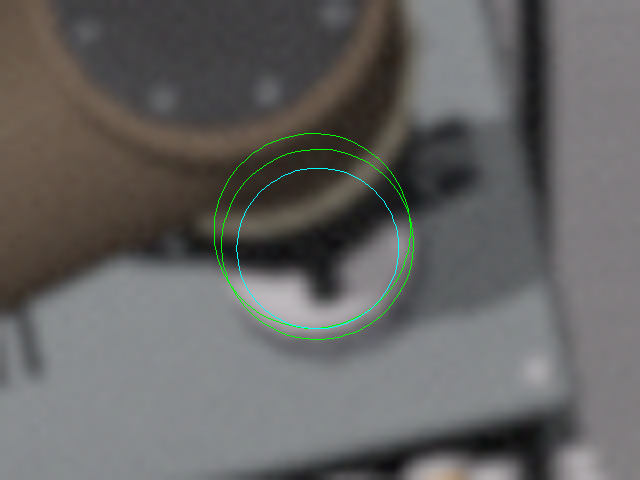

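Both overlays agree to about a pixel. Now I'll press down in small rows.

```bash
python3 -m inch '[{"tx":0.006,"ty":0.0005,"tz":0,"wx":0,"wy":0,"wz":0},{"tx":0.006,"ty":0,"tz":0,"wx":0,"wy":0,"wz":0},{"tx":0.004,"ty":0,"tz":0,"wx":0,"wy":0,"wz":0},{"tx":0.003,"ty":0,"tz":0,"wx":0,"wy":0,"wz":0},{"tx":0.002,"ty":0,"tz":0,"wx":0,"wy":0,"wz":0}]'; python3 -c "
from h import *
delta((0.5915,0.0818,0.2415),12.4)"
```

```text
clock: 7.58
tool_pos: [0.593, 0.082, 0.2454]
tool_rot: [0.04, 1.565, 0.256]
ft_force: [-0.4, 0.3, 5.3]
opening: 0.139
t 7.58 pos [0.593  0.082  0.2454] world d [-0.0015 -0.0002 -0.0039] tool d [ 0.0039  0.0001 -0.0015] rot [-0.0005  0.006  -0.0002] J6 -1.82 F [-0.44  0.26  5.3 ] open 0.139
```

```bash
python3 -m inch '[{"tx":0.004,"ty":0,"tz":-0.0015,"wx":0,"wy":0.006,"wz":0},{"tx":0.003,"ty":0,"tz":-0.0005,"wx":0,"wy":0.002,"wz":0},{"tx":0.003,"ty":0,"tz":0,"wx":0,"wy":0,"wz":0},{"tx":0.002,"ty":0,"tz":0,"wx":0,"wy":0,"wz":0},{"tx":0.002,"ty":0,"tz":0,"wx":0,"wy":0,"wz":0}]'; python3 -c "
from h import *
delta((0.5915,0.0818,0.2395),12.4)"
```

```text
clock: 8.0
tool_pos: [0.5952, 0.0812, 0.2394]
tool_rot: [-0.271, 1.56, -0.053]
ft_force: [-6.6, 0.0, 12.1]
opening: 0.143
t 8.0 pos [0.5952 0.0812 0.2394] world d [-0.0037  0.0006  0.0001] tool d [-0.0002  0.0013 -0.0035] rot [0.0023 0.0106 0.0029] J6 -1.818 F [-6.630e+00  1.000e-02  1.207e+01] open 0.143
```

```bash
python3 -m inch '[{"tx":0.001,"ty":0.001,"tz":-0.0035,"wx":0,"wy":0.01,"wz":0.002},{"tx":0.001,"ty":0,"tz":-0.0015,"wx":0,"wy":0.003,"wz":0},{"tx":0.001,"ty":0,"tz":0,"wx":0,"wy":0,"wz":0},{"tx":0.001,"ty":0,"tz":0,"wx":0,"wy":0,"wz":0},{"tx":0.001,"ty":0,"tz":0,"wx":0,"wy":0,"wz":0}]'; python3 -c "
from h import *
delta((0.5915,0.0818,0.2395),12.4)"
```

```text
clock: 8.42
tool_pos: [0.595, 0.0812, 0.2439]
tool_rot: [-0.249, 1.557, -0.027]
ft_force: [-5.0, -0.1, 8.6]
opening: 0.141
t 8.42 pos [0.595  0.0812 0.2439] world d [-0.0035  0.0006 -0.0044] tool d [ 0.0043  0.0014 -0.0034] rot [0.0052 0.0135 0.0034] J6 -1.817 F [-5.02 -0.11  8.55] open 0.141
```

```bash
python3 -m inch '[{"tx":0.003,"ty":0.001,"tz":-0.003,"wx":0,"wy":0.013,"wz":0.003},{"tx":0.003,"ty":0,"tz":-0.003,"wx":0,"wy":0.01,"wz":0},{"tx":0.003,"ty":0,"tz":-0.002,"wx":0,"wy":0.006,"wz":0},{"tx":0.002,"ty":0,"tz":-0.002,"wx":0,"wy":0.004,"wz":0},{"tx":0.002,"ty":0,"tz":-0.001,"wx":0,"wy":0.002,"wz":0}]'; python3 -c "
from h import *
delta((0.5915,0.0818,0.2395),12.4)"
```

```text
clock: 8.83
tool_pos: [0.592, 0.0807, 0.2415]
tool_rot: [-1.35, 1.568, -1.125]
ft_force: [-0.9, 0.2, 9.5]
opening: 0.141
t 8.83 pos [0.592  0.0807 0.2415] world d [-0.0005  0.0011 -0.002 ] tool d [ 0.002   0.0012 -0.0002] rot [0.0087 0.0006 0.0028] J6 -1.811 F [-0.92  0.24  9.48] open 0.141
```

The force matches the spring (about 11 N at 25 mm), with no sideways load and the lugs through the notches. Now I'll turn clockwise (+wx) while pressing.

```bash
python3 -m inch '[{"tx":0.003,"ty":0.001,"tz":0,"wx":0,"wy":0.001,"wz":0.002},{"tx":0.003,"ty":0,"tz":-0.001,"wx":0.05,"wy":0.002,"wz":0},{"tx":0.003,"ty":0,"tz":-0.001,"wx":0.08,"wy":0.002,"wz":0},{"tx":0.0025,"ty":0,"tz":-0.001,"wx":0.08,"wy":0.002,"wz":0},{"tx":0.0025,"ty":0,"tz":-0.001,"wx":0.05,"wy":0.002,"wz":0}]'; python3 -c "
from h import *
delta((0.5915,0.0818,0.2395),-32.6)"
```

```text
clock: 9.25
tool_pos: [0.595, 0.0809, 0.2393]
tool_rot: [-0.017, 1.557, -0.057]
ft_force: [-3.8, 0.6, 12.2]
opening: 0.139
t 9.25 pos [0.595  0.0809 0.2393] world d [-0.0035  0.0009  0.0002] tool d [-0.0003  0.0008 -0.0035] rot [ 0.5286  0.0131 -0.0033] J6 -2.079 F [-3.82  0.62 12.16] open 0.139
```

```bash
python3 -m inch '[{"tx":0.002,"ty":0.001,"tz":-0.003,"wx":0.06,"wy":0.013,"wz":-0.003},{"tx":0.002,"ty":0,"tz":-0.003,"wx":0.08,"wy":0.008,"wz":0},{"tx":0.002,"ty":0,"tz":-0.002,"wx":0.08,"wy":0.005,"wz":0},{"tx":0.002,"ty":0,"tz":-0.002,"wx":0.06,"wy":0.003,"wz":0},{"tx":0.002,"ty":0,"tz":-0.001,"wx":0.03,"wy":0.002,"wz":0}]'; python3 -c "
from h import *
delta((0.5915,0.0818,0.2395),-32.6)"
```

```text
clock: 9.67
tool_pos: [0.593, 0.0832, 0.2418]
tool_rot: [0.618, 1.563, 0.254]
ft_force: [-1.4, -0.9, 9.5]
opening: 0.143
t 9.67 pos [0.593  0.0832 0.2418] world d [-0.0015 -0.0014 -0.0023] tool d [ 0.0023 -0.0018 -0.0009] rot [ 0.2048  0.0057 -0.005 ] J6 -2.402 F [-1.42 -0.92  9.51] open 0.143
```

```bash
python3 -m inch '[{"tx":0.003,"ty":-0.002,"tz":-0.002,"wx":0.06,"wy":0.006,"wz":-0.005},{"tx":0.003,"ty":-0.001,"tz":-0.002,"wx":0.06,"wy":0.004,"wz":-0.002},{"tx":0.0025,"ty":-0.001,"tz":-0.002,"wx":0.05,"wy":0.003,"wz":0},{"tx":0.002,"ty":0,"tz":-0.001,"wx":0.02,"wy":0.002,"wz":0},{"tx":0.002,"ty":0,"tz":-0.001,"wx":0,"wy":0.002,"wz":0}]'; python3 -c "
from h import *
delta((0.5915,0.0818,0.2395),-32.6)"
```

```text
clock: 10.08
tool_pos: [0.5927, 0.0832, 0.2412]
tool_rot: [0.902, 1.557, 0.339]
ft_force: [-2.2, -2.6, 10.0]
opening: 0.138
t 10.08 pos [0.5927 0.0832 0.2412] world d [-0.0012 -0.0014 -0.0017] tool d [ 0.0017 -0.0018 -0.0003] rot [ 0.0061  0.0088 -0.0112] J6 -2.601 F [-2.21 -2.64  9.97] open 0.138
```

```bash
python3 -m inch '[{"tx":0.0025,"ty":-0.002,"tz":-0.001,"wx":0.005,"wy":0.008,"wz":-0.01},{"tx":0.0025,"ty":-0.0015,"tz":-0.001,"wx":0.002,"wy":0.005,"wz":-0.006},{"tx":0.002,"ty":-0.001,"tz":-0.001,"wx":0,"wy":0.003,"wz":-0.003},{"tx":0.002,"ty":-0.0005,"tz":-0.0005,"wx":0,"wy":0.002,"wz":-0.002},{"tx":0.002,"ty":-0.0005,"tz":-0.0005,"wx":0,"wy":0.002,"wz":-0.002}]'; python3 -c "
from h import *
delta((0.5915,0.0818,0.2395),-32.6)
for n in ('scene','top'): cv2.imwrite(f'pics/{n}7.png',vision.camera(n)[:,:,::-1])
delta((0.5915,0.0818,0.2395),-32.6)
vision.camera('scene');vision.camera('scene');vision.camera('scene');vision.camera('scene')
delta((0.5915,0.0818,0.2395),-32.6)
s,p,R=st()
a=np.linspace(0,2*np.pi,73); o=[]
for n,(x0,y0) in (('scene',(275,160)),('top',(205,135))):
    im=cv2.imread(f'pics/{n}7.png')
    c=cv2.resize(im[y0:y0+50,x0:x0+65],None,fx=8,fy=8,interpolation=2); c0=c.copy()
    for dz in (-0.0036,):
        q=np.array([p+R@np.array([-dz,0.0365*np.cos(t),0.0365*np.sin(t)]) for t in a])
        cv2.polylines(c,[((proj(n,q)-[x0,y0]+.5)*8-.5).astype(np.int32).reshape(-1,1,2)],True,(0,255,0),1)
    for h in (-.0229,.0036):
      w=np.array([p+R@np.array([h,0,k]) for k in (-0.029,0.029)])
      cv2.polylines(c,[((proj(n,w)-[x0,y0]+.5)*8-.5).astype(np.int32).reshape(-1,1,2)],False,(0,0,255),1)
    cv2.imwrite(f'pics/ox_{n}.png',c)
"
```

```text
clock: 10.5
tool_pos: [0.5941, 0.0815, 0.2416]
tool_rot: [0.387, 1.564, -0.18]
ft_force: [-1.1, 0.7, 9.1]
opening: 0.143
t 10.5 pos [0.5941 0.0815 0.2416] world d [-0.0026  0.0003 -0.0021] tool d [ 0.0021 -0.0011 -0.0024] rot [ 0.0017  0.0061 -0.0025] J6 -2.604 F [-1.09  0.66  9.11] open 0.143
t 10.6 pos [0.5943 0.0815 0.2417] world d [-0.0028  0.0003 -0.0022] tool d [ 0.0021 -0.0013 -0.0026] rot [ 0.0018  0.0064 -0.0027] J6 -2.604 F [ 0.92 -0.72  9.29] open 0.143
t 10.8 pos [0.5943 0.0814 0.2416] world d [-0.0028  0.0004 -0.0021] tool d [ 0.0021 -0.0012 -0.0026] rot [ 0.0017  0.0064 -0.0027] J6 -2.604 F [-0.42  0.24  9.23] open 0.144
```

View pics/ox_scene.png

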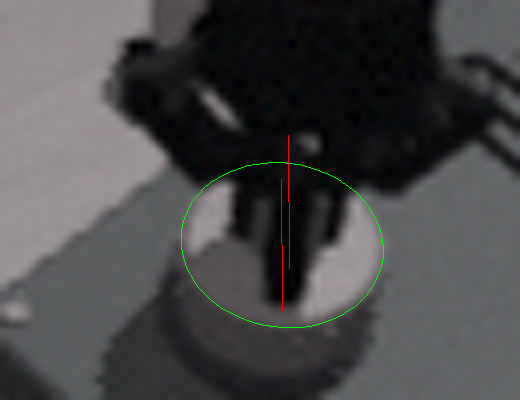

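View pics/ox_top.png

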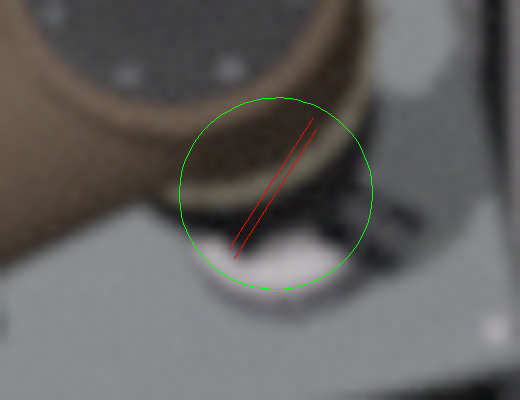

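The cap sits on the neck with the wing between the fingers at half-turn, and it holds still over 0.3 s. One small nudge to centre it, then a check that it holds.

```bash
python3 -m inch '[{"tx":0.002,"ty":-0.001,"tz":-0.002,"wx":0.002,"wy":0.006,"wz":-0.002},{"tx":0.002,"ty":-0.001,"tz":-0.002,"wx":0,"wy":0.004,"wz":-0.002},{"tx":0.002,"ty":-0.0005,"tz":-0.001,"wx":0,"wy":0.003,"wz":-0.002},{"tx":0.002,"ty":-0.0005,"tz":-0.001,"wx":0,"wy":0.003,"wz":-0.002},{"tx":0.002,"ty":-0.0005,"tz":-0.001,"wx":0,"wy":0.003,"wz":-0.002}]'; python3 -c "
from h import *
delta((0.5915,0.0818,0.2395),-32.6)
for i in range(10): vision.camera('scene')
delta((0.5915,0.0818,0.2395),-32.6)
cv2.imwrite('pics/s8.png',vision.camera('scene')[:,:,::-1])
"
```

```text
clock: 11.22
tool_pos: [0.5936, 0.0822, 0.2416]
tool_rot: [0.863, 1.565, 0.297]
ft_force: [0.1, 0.0, 7.9]
opening: 0.144
t 11.22 pos [0.5936 0.0822 0.2416] world d [-0.0021 -0.0004 -0.0021] tool d [ 0.0021 -0.0015 -0.0016] rot [ 0.0026  0.0037 -0.0043] J6 -2.602 F [0.13 0.04 7.94] open 0.144
t 11.72 pos [0.5937 0.0822 0.2416] world d [-0.0022 -0.0004 -0.0021] tool d [ 0.0021 -0.0015 -0.0016] rot [ 0.0026  0.0038 -0.0045] J6 -2.602 F [-0.29 -0.17  8.  ] open 0.141
```

View pics/s8.png

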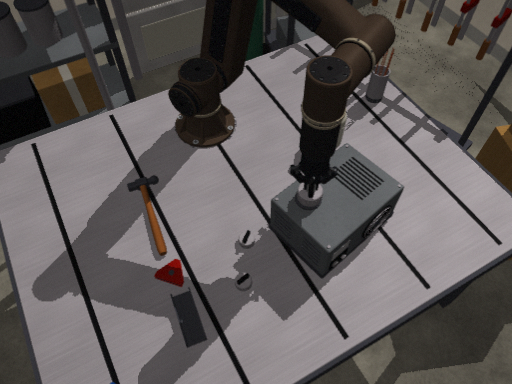

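View pics/top7.png

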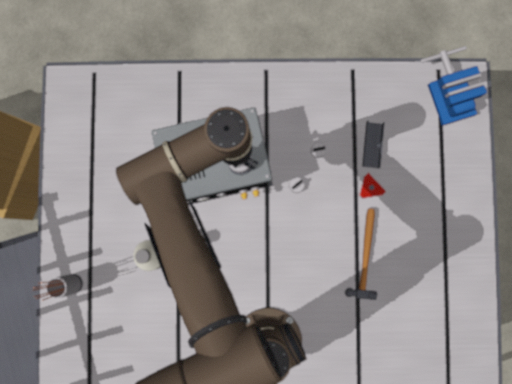

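The top view shows the jug still at (146,255), with the hammer, magnet and channel where they were. The cap is gripped on the neck at (240,162). I'm handing in.

```bash
python3 -c "
from bench import robot
print(robot.sign_off())
from h import *
delta((0.5915,0.0818,0.2395),-32.6)"
```

```text
the job is handed in; nothing more can be done
None
the job is handed in; nothing more can be done
```

I gripped the largest of the three caps by its wing, set it on the neck with the wing lined up with the notches, pressed it through and turned it clockwise to half-turn. I handed in at about 11.8 s, still gripping and pressing; no verdict was reported.

All figures below come from the tool pose and the pictures, assuming the cap did not slip in the fingers.

- **Before turning:** the wing was about 25 mm above the rim, lined up with the notches, and the upward force matched the spring, so the lugs were through.
- **Turn:** about 45° by the tool's yaw, and the camera overlay showed the wing lying along the fingers.
- **Height:** the wing's middle was about 25 mm above the rim (limit 27.5 mm).
- **Position and tilt:** the tool was about 2.2 mm off my measured neck centre (limit 5 mm) and tilted under 0.01 rad.
- **Holding:** the pose stayed within 0.1 mm over 0.5 s of waiting, pressing with about 8 N and almost no sideways load.
- **Other things on the bench:** the magnet, hammer, jug and channel looked to be where they started.

**Small disagreements:**
- The top-camera outlines were about 1 pixel off the tool-based position, which is within calibration.
- The final press of 8 N is slightly less than the spring alone would give (about 10 N), probably because the ring carries part of it.
- While pressing, the tool drifted up to 3.7 mm sideways, with 6.6 N of sideways force. I corrected this each time.

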